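# Clamp an oxygen-sensor box with an eccentric lever

### The job

Pick up the grey oxygen-sensor box, lower it (do not drop it) flat and square, white lid up, into the pocket of the clamping fixture, with its brass cable gland in the gap between the two fixed jaw blocks, and let go of it. Then swing the red-handled cam lever clockwise round to its highest lift, where it stands over the red index mark and the jaw clamps the box tightest, and finish still holding the lever there against its return spring, off the box, so that a colleague can undo the lid screws. Leave the other things on the table where they are.

Things in the scene. Friction and masses are not known exactly. Their poses are not given: they have to be found in the camera images.
- box_mid (a point): Centre of the loose sensor box: grey plastic case, white lid; 56 mm along its own x, 84 mm along its own y, 34 mm high (z up), 0.17 to 0.29 kg. It starts flat on the table, lid up. A brass cable gland (21 mm thick, 17 mm above the underside) sticks out 15 mm from the middle of its -y end. Grasp it across its 56 mm width. Seated, its underside is 16 mm above the table.
- box_gland (a point): Centre of the brass cable gland, 50 mm from the box centre along the box's -y, at the same height.
- fixture: Fixed clamping fixture: aluminium plate 130 x 260 mm (x, y), 16 mm thick, its top the pocket floor; origin on the table surface, z up. The pocket lies between two blue rails (inner faces at x = +-30 mm: 2 mm play each side; 9 mm thick, y = -94 to -28 mm, top 26 mm above the table), the fixed jaw blocks at its -y end and the sliding jaw at its +y end.
- fixed_jaw (a point): Middle of the gap between the two fixed steel jaw blocks, level with their faces (fixture y = -94 mm), 33 mm above the table. Each block is 26 mm wide and 18 mm deep, top 42 mm above the table; the 27 mm gap between them takes the gland.
- seat (a point): Where the box's centre is once clamped home against the fixed jaw blocks: fixture x = 0, y = -52 mm, 33 mm above the table; axes as the fixture's. Lower the box in with its y along the fixture's y (gland to -y), its centre 0 to 6 mm along +y from here (3 mm is the middle); the jaw then pushes it home.
- pivot (a point): The vertical axis of the cam lever, at fixture x = 0, y = +45 mm, 41 mm above the table (mid-height of the lever bar); axes as the fixture's.
- handle_mid (a point): Middle of the lever's upright red handle: 24 mm diameter, 52 mm tall, from 47 to 99 mm above the table, centre 73 mm; it spins freely on its pin. It travels on a circle of 110 mm radius about the pivot. The steel lever bar below it is 18 mm wide, its top 46 mm above the table.
- lever (a joint): Cam lever angle, rad: 0 = open on its stop, pointing 10 degrees past fixture -x towards -y; grows clockwise seen from above. Highest lift at 1.745, where it points straight along fixture +y, over the red index mark; beyond, the lift falls again, to the stop at 2.2. A return spring (0.24 N m at 0, 0.45 N m at 1.745: about 4 N at the handle) swings it back open if let go.
- jaw (a joint): Travel of the sliding jaw towards the box (fixture -y), m: 0 with the lever open, when its black rubber pad stands at fixture y = -4 mm (6 mm play along y for the box); 0.0082 at highest lift, when the sprung pad presses the seated box against the fixed jaw with about 10 N. Jaw and pad tops are 35 mm above the table.
- screwdriver_mid (a point): Bystander: a screwdriver 200 mm long lying on the table; its middle.
- grease_mid (a point): Bystander: a jar of grease, 56 mm diameter, 50 mm high, blue cap; its centre.
- sample_mid (a point): Bystander: a water sample bottle, 48 mm diameter, 100 mm high, green cap; its centre.
- scale: Bystander, fixed: the white bench scale with steel pan, 280 x 270 mm, 105 mm high; origin at its underside.
There are look-alikes about, which are no part of the job. Of the things that look like the part that bears box_mid, the smallest one is meant.

How it is judged:
On the way:
1. the box sits flat and square in the pocket, gland in the gap, let go, with the lever still open (x of box_mid in the frame of seat between -0.004 and 0.004 m and y of box_mid in the frame of seat between -0.003 and 0.009 m and z of box_mid in the frame of seat between -0.0025 and 0.0025 m and y of box_gland in the frame of seat below -0.03 m and angle between box_mid's own z axis and vertical below 0.05 rad and angle between the y axis of box_mid and the y axis of seat, either way round below 0.09 rad and contact force between each of the fingers, the arm and box below 0.3 N and value of joint lever below 0.4 rad), for 0.2 s.
At the end, for the whole second after the job is handed in: Robot holding the lever (over 1.5 N), still, within 0.15 rad of 1.745 rad; pad presses the box with over 5 N; box untouched by the robot, flat (2.5 mm, 0.05 rad) and square (0.05 rad), gland in the gap, at its clamped place within 4 mm across and -3 to +2 mm along the jaw travel (x of box_mid in the frame of seat between -0.004 and 0.004 m and y of box_mid in the frame of seat between -0.003 and 0.002 m and z of box_mid in the frame of seat between -0.0025 and 0.0025 m and y of box_gland in the frame of seat below -0.03 m and angle between box_mid's own z axis and vertical below 0.05 rad and angle between the y axis of box_mid and the y axis of seat, either way round below 0.05 rad and contact force between each of the fingers, the arm and box below 0.3 N and value of joint lever between 1.595 and 1.895 rad and velocity of joint lever between -0.1 and 0.1 rad/s and contact force between pad and box above 5 N and linear speed of box below 0.02 m/s and contact force between any of the fingers, the arm and lever above 1.5 N); the arm keeps its last pose, push and grip.
It fails at once if the box is dropped: falling free with its centre more than 55 mm above the table (contact force between box and anything else below 0.02 N and height (world z) of box_mid above 0.055 m).
It fails at once if the screwdriver is moved by more than 30 mm (distance of screwdriver_mid from where it was at the start of the episode above 0.03 m).
It fails at once if the jar of grease is moved by more than 30 mm (distance of grease_mid from where it was at the start of the episode above 0.03 m).
It fails at once if the sample bottle is moved by more than 30 mm (distance of sample_mid from where it was at the start of the episode above 0.03 m).
It also fails if it takes over 51 s, if anything falls off the work surface, if the arm or the gripper's body presses on something with over 40 N, if the wrist force passes 120 N, or if a joint passes its speed limit or range.

### The arm

A 7-joint arm with a two-finger parallel gripper is mounted at the origin on the work surface. World frame = base frame: x ahead of the robot, y to its left, z up, the work surface at z = 0. Lengths are in m, angles in rad, forces in N, time in s.
With the tool pointing down it reaches from about 0.35 to 0.9 m from the base axis. Payload 19.9 kg.
Tool frame: the origin (TCP) lies at the very end of the fingers, on their centre line; the grasp point (between the pads) lies tcp_to_grasp behind it (tcp_to_grasp is the distance from the TCP to the grasp point, in m); z points along the fingers, y is the line along which they close (so a half turn about z gives the same grasp; the last joint's range is limited). The gripper opens to 85 mm and grips with 20 to 120 N. Pads are 22 mm wide; open, the fingers measure 114 mm over their backs; the gripper's body (76 mm by 85 mm) begins 54 mm behind the grasp point. The pads swing forward as they close: fully open they stand 13 mm farther back than shut.
Start: joints at [1.159, 0.417, -0.01, 1.614, 0.005, 1.111, -0.053], TCP at [0.226, -0.583, 0.231] pointing down, gripper open.
Joint ranges: [-2.81, 2.81], [-0.39, 2.02], [-1.27, 1.25], [0.06, 2.57], [-1.19, 4.33], [0.19, 2], [-2.82, 2.82]. Speed limits (rad/s): [1.89, 1.89, 2.39, 2.39, 3.01, 3.01, 3.01].

### API

Orientations are given as a rotation vector (axis times angle).
In Python, from cell import * gives the robot as it stands.
- The arm moves only by the shell command python3 -m jog 'ROWS' [OPENING]. ROWS is a JSON object of lists of equal length, an entry for each row: "linear": the shift along the tool's x, y, z each as a share of 0.25 m, from -1 to 1, a list of three; "rotation": the turn, a rotation vector about the tool's x, y, z each as a share of pi/2 rad, from -1 to 1, a list of three. A call has exactly 10 rows; each row is the pose to reach, as a shift and turn from the pose commanded when the call began, along the tool's axes at that moment; what a row does not reach only later rows make up. A row lasts 1/8 s, in which the tool goes at most 62.5 mm and 10.7 degrees, less where a joint would pass 70% of its speed; a pose out of reach is approached as far as the arm can. A call with a number of a shift or a turn outside -1 to 1 is refused whole. A call with a gripper value outside its range is refused whole. OPENING is the opening, from -1 (shut) to 1 (fully open), set as the call begins (- or left out, the last holds). The fingers move at their own pace and stop on an object; the grip force is fixed at half the most. Time passes only in rows, so rows that repeat a pose let the fingers close, or fill a call up. It gives the time, the measured TCP pose, the force, the opening and the grip force at its end, in the units of the state.
- sense(): the state, without advancing time (a new reading comes with each control period).
- read_camera(name): name is "scene" or "top" or "wrist"; returns a dict with "frame" (384x512x3 uint8, red, green, blue), "range_z" (384x512 float32, m along the optical axis (not along the pixel's ray), 0 where there is no reading), "K" (3x3 intrinsics, pixels), "D" ([k1, k2, p1, p2, k3] as OpenCV has them; the pictures are not rectified), "world_from_camera" (4x4, takes a point from camera to world coordinates). Camera axes: x right, y up, looking along -z (the intrinsics and any distortion apply to the point x, -y, -z); pixel columns grow to the right and rows downward; lengths in m; the calibration is good to about 2 mm. A picture is of the moment at which its call begins.
- finish_job(): hands the job in; it is judged then, once.
Trained networks look in the newest picture that a camera, given by its name, has taken for a name from the list of things; names that differ only in an ending like _2 or _b are one class to them, and where a whole thing is asked for, a point or a joint stands for the part that bears it (a point fixed in the world has none). Each returns a list of dicts, best first, with "p" (0 to 1); they miss things now and then, are a little off and sometimes report something else, mostly with a low value. They report only what shows in the picture. A call takes as long as a camera call. They do not tell look-alikes from the thing itself.
- masks_of(camera, name): "pixels" (384x512 bool, what is visible of it) and "extent" ([left, top, right, bottom] in pixels, round what is visible of it).
The state is a dict: "time_s": time; "q": joint angles; "qvel": joint speeds; "joint_torque": joint torques, N m; "eef_pos": TCP position; "orientation": TCP orientation; "force": force on the tool from outside, world axes, zero at the start; "moment": the same for the moment, N m; "opening": opening from 0.0 (shut) to 1.0 (fully open); "grasp_force": force on a finger pad.
Only numpy, scipy, OpenCV 4.12 (cv2) and the standard library are available. Lean on these libraries where they do the work, as an engineer would, in place of code of your own. Each camera call takes 0.05 s, during which the arm holds its last target. There are 200 camera calls.

## Working session

There is one attempt and no reset: what is moved stays moved. The work goes in short steps, Python scripts to look and compute and a shell command to move; the robot and the scene stay as the last step left them, time stands still between calls to the robot, and variables do not carry over. Pictures are saved under pics/ and viewed, at most 12 in all, crops included, and the job is handed in when it is done.

```bash
mkdir -p pics; ls
cat > h.py <<'E'
from cell import *
import numpy as np, cv2
from scipy.spatial.transform import Rotation as R
def pts(c, mask=None):
    v,u=np.nonzero((c["range_z"]>0)&(mask if mask is not None else True))
    z=c["range_z"][v,u]
    n=cv2.undistortPoints(np.stack([u,v],1).astype(np.float64)[:,None],c["K"],np.array(c["D"],float))[:,0]
    P=np.c_[n[:,0]*z,-n[:,1]*z,-z]
    T=np.array(c["world_from_camera"]); return P@T[:3,:3].T+T[:3,3],u,v
def save(c,n,crop=None,s=1):
    f=c["frame"]
    if crop: l,t,r,b=crop; f=f[t:b,l:r]
    f=cv2.resize(f,None,fx=s,fy=s,interpolation=cv2.INTER_CUBIC)
    cv2.imwrite("pics/"+n,f[...,::-1])
E
python3 - <<'E'
from h import *
a=read_camera("top"); b=read_camera("scene")
f=np.hstack([cv2.resize(x["frame"],(400,300)) for x in(a,b)])
save(a,"top.png",None,1.5)
save(b,"scene.png")
for n in["box_mid","fixture","lever","handle_mid","screwdriver_mid","grease_mid","sample_mid","scale","jaw"]:
    for cam,c in(("top",a),("scene",b)):
        for m in masks_of(cam,n):
            P,_,_=pts(c,m["pixels"])
            if len(P): print(n,cam,round(m["p"],2),m["extent"],np.median(P,0).round(3),np.percentile(P[:,2],97).round(3))
s=sense();print(s["eef_pos"],s["orientation"],s["opening"]); 
try: print(tcp_to_grasp)
except Exception as e: print(e, s.keys())
E
```

```text
pics
box_mid top 0.92 [317.6, 273.7, 370.0, 302.2] [ 0.309 -0.203  0.046] 0.05
box_mid top 0.91 [381.6, 281.5, 433.0, 316.8] [ 0.299 -0.381  0.047] 0.051
box_mid top 0.59 [373.1, 232.5, 417.1, 254.1] [ 0.454 -0.346  0.034] 0.039
box_mid scene 0.95 [131.9, 163.7, 164.1, 177.8] [ 0.47  -0.343  0.03 ] 0.036
box_mid scene 0.91 [139.0, 134.3, 177.9, 153.1] [ 0.319 -0.376  0.041] 0.048
box_mid scene 0.84 [183.2, 140.5, 221.7, 162.4] [ 0.336 -0.198  0.043] 0.048
fixture top 0.96 [244.1, 167.7, 328.8, 235.0] [ 0.557 -0.02   0.017] 0.057
fixture scene 0.58 [184.7, 166.1, 263.6, 224.3] [ 0.576 -0.014  0.015] 0.058
lever top 0.58 [264.2, 184.8, 283.9, 234.0] [0.52  0.012 0.047] 0.099
lever scene 0.74 [234.8, 164.4, 245.9, 209.8] [0.528 0.014 0.045] 0.096
handle_mid top 0.52 [374.2, 229.9, 414.8, 252.9] [ 0.455 -0.348  0.034] 0.039
handle_mid top 0.51 [279.6, 223.2, 288.4, 230.5] [ 0.449 -0.019  0.096] 0.101
handle_mid scene 0.55 [234.2, 164.7, 240.1, 175.7] [ 0.461 -0.018  0.076] 0.097
handle_mid scene 0.43 [131.7, 162.0, 166.0, 177.5] [ 0.47  -0.343  0.03 ] 0.036
handle_mid scene 0.28 [137.1, 
[... 307 characters left out ...]
p 0.67 [344.5, 140.3, 361.7, 164.5] [ 0.717 -0.218  0.049] 0.054
grease_mid scene 0.92 [137.7, 216.1, 158.6, 242.1] [ 0.736 -0.214  0.042] 0.052
sample_mid top 0.65 [177.6, 221.3, 192.3, 238.4] [0.414 0.259 0.071] 0.102
sample_mid scene 0.9 [314.0, 171.0, 330.7, 203.2] [0.436 0.268 0.052] 0.099
sample_mid scene 0.66 [184.5, 163.4, 270.5, 226.2] [ 0.576 -0.014  0.015] 0.063
scale top 0.56 [47.1, 116.6, 162.6, 226.8] [0.545 0.495 0.104] 0.108
scale scene 0.91 [350.4, 189.4, 457.7, 286.8] [0.636 0.504 0.104] 0.107
jaw top 0.54 [272.9, 184.4, 287.8, 204.4] [ 0.559 -0.005  0.034] 0.039
[ 0.22648029 -0.58251751  0.23128871] [-3.08772802e+00 -5.79183334e-01  8.78009587e-05] 0.998556329560452
0.0187
```

View pics/top.png

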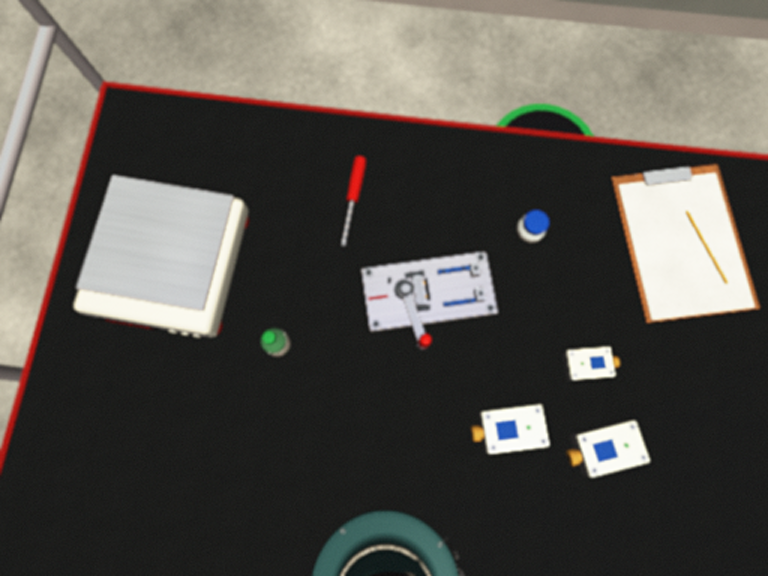

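Run:
```python
from h import *
a=read_camera("top")
save(a,"crop.png",(310,220,440,320),6)
for name in["box_mid"]:
  for m in masks_of("top",name):
    P,u,v=pts(a,m["pixels"]); zt=np.percentile(P[:,2],80)
    Q=P[P[:,2]>zt-0.006]
    r=cv2.minAreaRect((Q[:,:2]*1000).astype(np.float32)); print(m["p"],zt,r)
P,u,v=pts(a)
# fixture plate 
m=masks_of("top","fixture")[0]
P,u,v=pts(a,m["pixels"]); Q=P[(P[:,2]>0.008)&(P[:,2]<0.06)]
print("fix",cv2.minAreaRect((Q[:,:2]*1000).astype(np.float32)),np.mean(Q,0))
save(a,"fix.png",(235,155,340,245),6)
```

```text
0.71 0.048229913641886266 ((312.52880859375, -207.88589477539062), (75.59952545166016, 116.6443862915039), 14.171923637390137)
0.68 0.04856606495692617 ((301.2650146484375, -389.77099609375), (78.43524932861328, 116.36466979980469), 20.859952926635742)
0.61 0.028373082083095857 ((533.723876953125, -30.472213745117188), (175.11441040039062, 241.77349853515625), 15.756653785705566)
0.56 0.035991761971732615 ((455.1063232421875, -348.25128173828125), (55.128963470458984, 83.8564224243164), 12.997612953186035)
fix ((538.0985717773438, -28.583724975585938), (183.93618774414062, 260.4456787109375), 15.499855995178223) [ 0.55971646 -0.02081968  0.02110436]
```

Top picture: the candidates are boxes at top-image pixels (343,287), (406,299) and (394,242). The last is the smallest (55×84 mm, top at 36 mm), so I choose it. Its gland points to image right. The fixture is at about (286,195) and its jaw blocks are to the right.

View pics/crop.png

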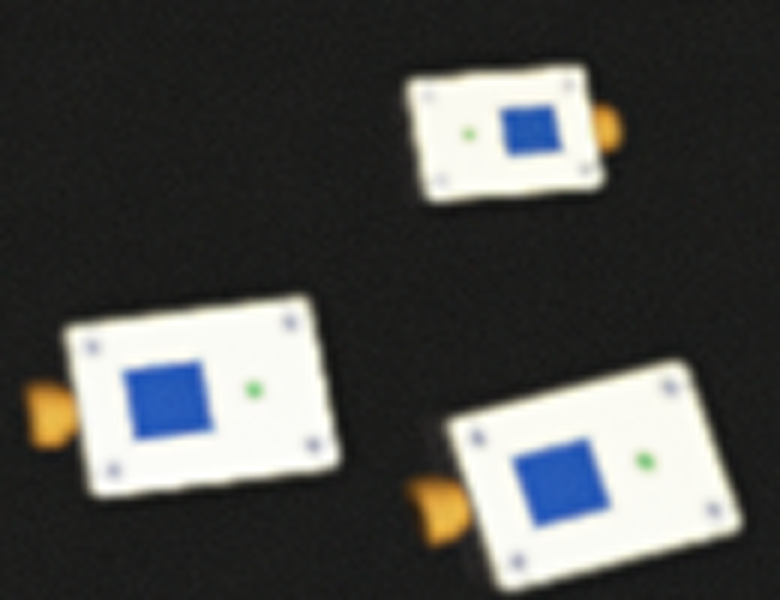

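View pics/fix.png

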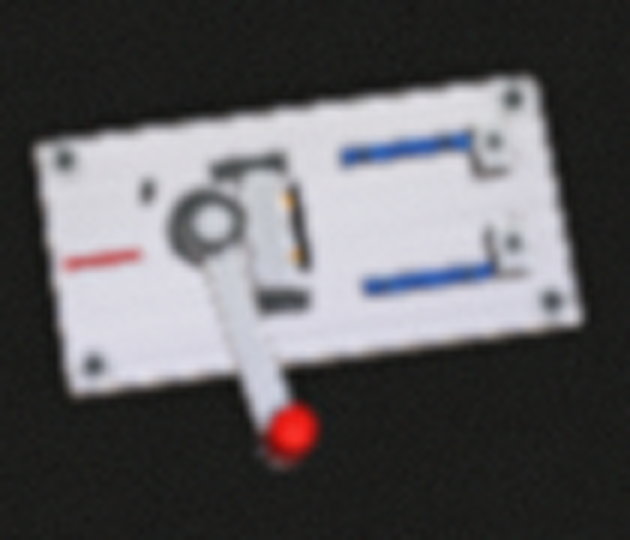

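Crop confirms: the small box is at crop (505,132), gland to the right (world −y). In the fixture picture the jaw blocks are right at (500,190), the red mark left at (100,260) and the lever handle at (293,430), towards the robot.

```bash
cat >> h.py <<'E'
def rows(target, yaw):
    """shift/turn (in jog shares) from the present pose to tool-down target, tool y axis along world angle yaw (mod pi)"""
    s=sense(); Rm=R.from_rotvec(s["orientation"]); p=np.array(s["eef_pos"])
    best=None
    for y in(yaw,yaw+np.pi):
        Y=np.array([np.cos(y),np.sin(y),0]); Z=np.array([0,0,-1.]); X=np.cross(Y,Z)
        r=(Rm.inv()*R.from_matrix(np.c_[X,Y,Z])).as_rotvec()
        print("lin",(Rm.inv().apply(np.array(target)-p)/0.25).round(4),"rot",(r/(np.pi/2)).round(4),"deg",np.degrees(np.linalg.norm(r)).round(1))
E
python3 - <<'E'
from h import *
a=read_camera("top")
P,u,v=pts(a)
def rect(c,r,z0,z1):
    k=(np.linalg.norm(P[:,:2]-c,axis=1)<r)&(P[:,2]>z0)&(P[:,2]<z1)
    Q=P[k]; 
    print(k.sum(),cv2.minAreaRect((Q[:,:2]*1000).astype(np.float32)),Q.mean(0).round(4))
rect((.455,-.348),.08,.028,.045)
rect((.56,-.02),.16,.009,.022)
rect((.56,-.02),.18,.009,.035)
s=sense(); c=read_camera("wrist"); T=np.array(c["world_from_camera"]); Rm=R.from_rotvec(s["orientation"])
print("cam in tool",Rm.inv().apply(T[:3,3]-s["eef_pos"]).round(3)); print((Rm.inv().as_matrix()@T[:3,:3]).round(2)); print(c["K"])
rows((.455,-.348,.25),np.radians(13))
E
```

```text
562 ((456.2713928222656, -355.3594970703125), (55.627540588378906, 96.88924407958984), 11.85142707824707) [ 0.4545 -0.3485  0.0344]
2674 ((571.4212646484375, -19.451217651367188), (145.8922882080078, 260.3621826171875), 15.31763744354248) [ 0.5618 -0.0189  0.0162]
3088 ((571.4212646484375, -19.451217651367188), (145.8922882080078, 260.3621826171875), 15.31763744354248) [ 0.5626 -0.0207  0.0179]
cam in tool [ 0.08   0.    -0.142]
[[ 0.    0.95  0.31]
 [ 1.   -0.   -0.  ]
 [-0.    0.31 -0.95]]
[[342.47028492   0.         250.28109738]
 [  0.         342.47028492 187.25910505]
 [  0.           0.           1.        ]]
lin [ 1.1919 -0.543  -0.075 ] rot [-1.000e-04  0.000e+00 -9.083e-01] deg 81.8
lin [ 1.1919 -0.543  -0.075 ] rot [0.0000e+00 1.0000e-04 1.0917e+00] deg 98.2
```

```bash
python3 -m jog '{"linear":[[0.1,-0.05,0],[0.25,-0.12,0],[0.4,-0.2,0],[0.55,-0.27,0],[0.7,-0.34,0],[0.85,-0.42,0],[0.95,-0.48,-0.03],[1,-0.54,-0.03],[1,-0.54,-0.03],[1,-0.54,-0.03]],"rotation":[[0,0,-0.1],[0,0,-0.2],[0,0,-0.3],[0,0,-0.4],[0,0,-0.5],[0,0,-0.6],[0,0,-0.7],[0,0,-0.8],[0,0,-0.9],[0,0,-0.9]]}' 1
python3 - <<'E'
from h import *
c=read_camera("wrist"); save(c,"w1.png")
P,u,v=pts(c)
for m in masks_of("wrist","box_mid"): 
    Q,_,_=pts(c,m["pixels"]); Q=Q[(Q[:,2]>.028)&(Q[:,2]<.042)]; print(m["p"],m["extent"],cv2.minAreaRect((Q[:,:2]*1000).astype(np.float32)),Q.mean(0))
print(sense()["q"])
rows((.455,-.348,.12),np.radians(12.5))
E
```

```text
time_s: 2.5
eef_pos: [0.4105, -0.3662, 0.2388]
orientation: [1.973, 2.445, 0.0]
force: [-0.3, -0.8, -0.3]
opening: 1.001
grasp_force: 0.0
0.98 [270.9, 103.2, 325.2, 200.8] ((455.82000732421875, -352.9012145996094), (55.451934814453125, 94.79209899902344), 11.694085121154785) [ 0.4540957  -0.34629447  0.03319429]
0.68 [139.4, 2.1, 228.9, 39.3] ((332.7566223144531, -258.78436279296875), (78.06431579589844, 25.77878189086914), 36.114845275878906) [ 0.33377706 -0.25875091  0.03412059]
[ 0.98579742  0.2985809  -0.37786162  1.7835346   0.12324289  1.08259804
  0.77440266]
lin [0.035  0.1899 0.4751] rot [-0.      0.     -0.0057] deg 0.5
lin [0.035  0.1899 0.4751] rot [0.     0.     1.9943] deg 179.5
```

View pics/w1.png

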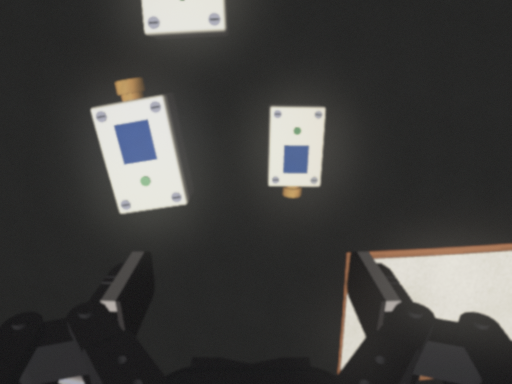

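The wrist picture shows the target at about (297,147), with the gland at (292,192); the bigger look-alike is at (140,153).

```bash
python3 -m jog '{"linear":[[0.02,0.1,0.1],[0.035,0.19,0.2],[0.035,0.19,0.3],[0.035,0.19,0.4],[0.035,0.19,0.4],[0.035,0.19,0.4],[0.035,0.19,0.4],[0.035,0.19,0.4],[0.035,0.19,0.4],[0.035,0.19,0.4]],"rotation":[[0,0,0],[0,0,0],[0,0,0],[0,0,0],[0,0,0],[0,0,0],[0,0,0],[0,0,0],[0,0,0],[0,0,0]]}' 1
cat >> h.py <<'E'
def lid(c,z,near,r=.07):
    P,u,v=pts(c); f=c["frame"][v,u].astype(int)
    k=(abs(P[:,2]-z)<.006)&(np.linalg.norm(P[:,:2]-near,axis=1)<r)
    k&=(f[:,2]>100)                      # white or blue, not brass
    Q=P[k]; (cx,cy),(w,h),a=cv2.minAreaRect((Q[:,:2]*1000).astype(np.float32))
    if w>h: w,h,a=h,w,a-90
    print("lid",k.sum(),[round(t,1) for t in(cx,cy,w,h,a)],"pca",end=" ")
    X=Q[:,:2]-Q[:,:2].mean(0); e=np.linalg.eigh(X.T@X)[1][:,0]; e*=np.sign(e[0])
    print(Q.mean(0).round(4),np.degrees(np.arctan2(e[1],e[0])).round(2)); return Q
E
python3 - <<'E'
from h import *
c=read_camera("wrist"); save(c,"w2.png")
lid(c,.034,(.455,-.347))
rows((.455,-.347,.012),np.radians(12))
E
```

```text
time_s: 3.85
eef_pos: [0.4551, -0.3475, 0.1389]
orientation: [1.972, 2.445, -0.0]
force: [0.1, -0.3, -0.0]
opening: 1.0
grasp_force: 0.0
lid 7698 [455.1, -348.1, 56.1, 84.3, 11.7] pca [ 0.4545 -0.3454  0.0332] 11.79
lin [0.002  0.     0.5073] rot [-0.     -0.      0.0027] deg 0.2
lin [0.002  0.     0.5073] rot [ 0.     -0.     -1.9973] deg 179.8
```

```bash
python3 -m jog '{"linear":[[0,0,0.1],[-0.002,0,0.2],[-0.002,0,0.3],[-0.002,0,0.4],[-0.002,0,0.47],[-0.002,0,0.511],[-0.002,0,0.511],[-0.002,0,0.511],[-0.002,0,0.511],[-0.002,0,0.511]],"rotation":[[0,0,0.005],[0,0,0.005],[0,0,0.005],[0,0,0.005],[0,0,0.005],[0,0,0.005],[0,0,0.005],[0,0,0.005],[0,0,0.005],[0,0,0.005]]}' 1
python3 -m jog '{"linear":[[0,0,0],[0,0,0],[0,0,0],[0,0,0],[0,0,0],[0,0,0],[0,0,0],[0,0,-0.02],[0,0,-0.05],[0,0,-0.1]],"rotation":[[0,0,0],[0,0,0],[0,0,0],[0,0,0],[0,0,0],[0,0,0],[0,0,0],[0,0,0],[0,0,0],[0,0,0]]}' -1
python3 - <<'E'
from h import *
c=read_camera("wrist"); save(c,"w3.png")
s=sense(); z=s["eef_pos"][2]; print(s["force"])
Q=lid(c,.034+z-.011,s["eef_pos"][:2])
A=np.c_[Q[:,:2],np.ones(len(Q))]; print("tilt",np.linalg.lstsq(A,Q[:,2],rcond=None)[0][:2])
E
```

```text
time_s: 5.15
eef_pos: [0.4554, -0.3481, 0.0114]
orientation: [1.981, 2.437, -0.0]
force: [-0.1, 0.3, 0.4]
opening: 1.003
grasp_force: 0.0
time_s: 6.4
eef_pos: [0.4551, -0.3478, 0.0365]
orientation: [-1.981, -2.438, -0.0]
force: [0.5, 0.7, -2.0]
opening: 0.641
grasp_force: 63.7
[ 2.34009692 -0.90197045 -0.3416169 ]
lid 23835 [454.9, -347.8, 56.4, 84.8, 12.0] pca [ 0.4538 -0.3424  0.0583] 11.86
tilt [ 0.00018928 -0.00266262]
```

View pics/w3.png

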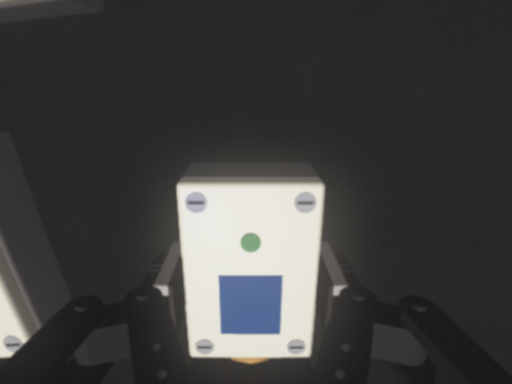

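The picture shows the box gripped centrally and level: lid (180–322, 183–357), gland at (250,360). Next, carry it to a viewing pose short of the fixture.

Run:
```python
from h import *
rows((.625,-.190,.20),np.radians(15.3))
```

```text
lin [ 0.4809  0.7924 -0.6464] rot [ 0.0007  0.0008 -0.0389] deg 3.5
lin [ 0.4809  0.7924 -0.6464] rot [ 1.3000e-03 -1.1000e-03  1.9611e+00] deg 176.5
```

```bash
python3 -m jog '{"linear":[[0,0,-0.15],[0.05,0.08,-0.3],[0.12,0.2,-0.45],[0.2,0.33,-0.6],[0.28,0.46,-0.64],[0.36,0.59,-0.64],[0.43,0.71,-0.64],[0.48,0.79,-0.64],[0.48,0.79,-0.64],[0.48,0.79,-0.64]],"rotation":[[0,0,0],[0,0,0],[0,0,0],[0,0,-0.01],[0,0,-0.02],[0,0,-0.03],[0,0,-0.039],[0,0,-0.039],[0,0,-0.039],[0,0,-0.039]]}'
python3 - <<'E'
from h import *
c=read_camera("wrist"); save(c,"w4.png"); s=sense()
Q=lid(c,.034+s["eef_pos"][2]-.011,s["eef_pos"][:2])
P,u,v=pts(c); np.savez("w4.npz",P=P,u=u,v=v,f=c["frame"][v,u])
k=(abs(P[:,2]-.0165)<.003); print(k.sum(),cv2.minAreaRect((P[k][:,:2]*1000).astype(np.float32)))
E
```

```text
time_s: 7.7
eef_pos: [0.6235, -0.191, 0.1959]
orientation: [-1.907, -2.496, 0.001]
force: [-0.3, -0.2, -2.1]
opening: 0.643
grasp_force: 64.8
lid 24013 [623.5, -191.1, 56.9, 85.0, 15.2] pca [ 0.6218 -0.1855  0.2177] 15.2
12552 ((618.8010864257812, -147.84152221679688), (151.04483032226562, 245.56863403320312), 34.293636322021484)
```

View pics/w4.png

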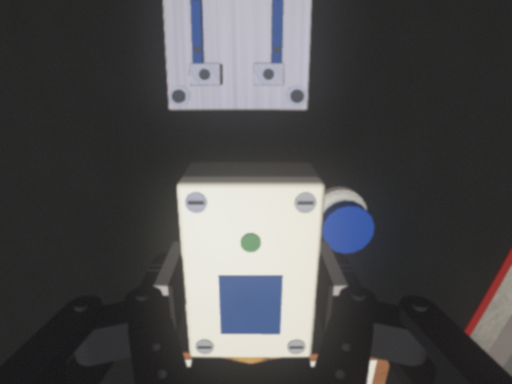

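The picture shows the fixture's −y end at the top: rails at columns 197 and 277, jaw blocks at (205,74) and (268,74), plate edge at row 108. The jar is at (347,228).

```bash
cat > fit.py <<'E'
from h import *
def fit(npz,yaw=np.radians(15.3),o0=np.array([.579,-.017])):
    d=np.load(npz); P,f=d["P"],d["f"].astype(int)
    def loc(p): c,s=np.cos(yaw),np.sin(yaw); q=p[:,:2]-o0; return np.c_[q@[c,s],q@[-s,c],p[:,2]]
    L=loc(P); near=(abs(L[:,0])<.085)&(abs(L[:,1])<.15)
    def pr(n,k):
        if k.sum()>20: print(n,k.sum(),"x",np.percentile(L[k,0],[1,50,99]).round(4),"y",np.percentile(L[k,1],[1,50,99]).round(4),"z",np.median(L[k,2]).round(4))
    blue=near&(f[:,2]>f[:,0]+40)&(L[:,2]>.019)
    for n,k in(("railL",blue&(L[:,0]<0)),("railR",blue&(L[:,0]>0))):
        pr(n,k)
        if k.sum()>50: print("  yaw corr deg",np.degrees(np.arctan(-np.polyfit(L[k,1],L[k,0],1)[0])).round(2), "x at -60mm",np.polyval(np.polyfit(L[k,1],L[k,0],1),-.06).round(4))
    b=near&(L[:,2]>.037)&(L[:,2]<.046)&(L[:,1]<-.08)
    pr("blkL",b&(L[:,0]<0)); pr("blkR",b&(L[:,0]>0))
    pl=near&(abs(L[:,2]-.016)<.004); pr("plate",pl&(abs(L[:,0])<.08))
    # plate -y edge & side edges
    for x in(-.05,-.03,0,.03,.05): k=pl&(abs(L[:,0]-x)<.004); print("  y edge at x",x,L[k,1].min().round(4) if k.sum() else None)
    for y in(-.12,-.1,-.08,-.06): 
        k=pl&(abs(L[:,1]-y)<.003); print("  x edges at y",y,L[k,0].min().round(4) if k.sum() else None,L[k,0].max().round(4) if k.sum() else None)
import sys; fit(sys.argv[1],np.radians(float(sys.argv[2])),np.array([float(sys.argv[3]),float(sys.argv[4])]))
E
python3 fit.py w4.npz 15.3 .579 -.017
```

```text
railL 562 x [-0.0532 -0.0491 -0.0452] y [-0.0882 -0.061  -0.0382] z 0.0251
  yaw corr deg -0.13 x at -60mm -0.0491
railR 542 x [0.0154 0.0193 0.0234] y [-0.0881 -0.0614 -0.0384] z 0.0252
  yaw corr deg -0.51 x at -60mm 0.0193
blkL 738 x [-0.0537 -0.0398 -0.    ] y [-0.1075 -0.0986 -0.0897] z 0.0411
blkR 656 x [0.0008 0.0123 0.0241] y [-0.1076 -0.0986 -0.0898] z 0.0413
plate 12810 x [-0.0783 -0.0145  0.0487] y [-0.1296 -0.0786 -0.0365] z 0.0151
  y edge at x -0.05 -0.1299
  y edge at x -0.03 -0.13
  y edge at x 0 -0.13
  y edge at x 0.03 -0.1299
  y edge at x 0.05 -0.1298
  x edges at y -0.12 -0.0794 0.0494
  x edges at y -0.1 -0.0801 0.0495
  x edges at y -0.08 -0.0797 0.0495
  x edges at y -0.06 -0.0795 0.0498
```

Run:
```python
from h import *
rows((.5952,-.1349,.196),np.radians(15.0))
```

```text
lin [ 2.472e-01 -4.960e-02  1.000e-04] rot [-0.0004  0.0003  0.0024] deg 0.2
lin [ 2.472e-01 -4.960e-02  1.000e-04] rot [-4.0000e-04 -6.0000e-04 -1.9976e+00] deg 179.8
```

```bash
python3 -m jog '{"linear":[[0.05,-0.01,0],[0.12,-0.025,0],[0.19,-0.04,0],[0.235,-0.05,0],[0.247,-0.05,0],[0.247,-0.05,0],[0.247,-0.05,0],[0.247,-0.05,0],[0.247,-0.05,0],[0.247,-0.05,0]],"rotation":[[0,0,0.002],[0,0,0.002],[0,0,0.002],[0,0,0.002],[0,0,0.002],[0,0,0.002],[0,0,0.002],[0,0,0.002],[0,0,0.002],[0,0,0.002]]}'
python3 - <<'E'
from h import *
c=read_camera("wrist"); save(c,"w5.png"); s=sense()
Q=lid(c,.034+s["eef_pos"][2]-.011,s["eef_pos"][:2])
P,u,v=pts(c); np.savez("w5.npz",P=P,u=u,v=v,f=c["frame"][v,u])
o=np.array([.5641,-.0190]);y=np.radians(15);q=P[:,:2]-o;L=np.c_[q@[np.cos(y),np.sin(y)],q@[-np.sin(y),np.cos(y)],P[:,2]]
f=c["frame"][v,u].astype(int)
k=(f.max(1)<70)&(abs(L[:,0])<.03)&(abs(L[:,1]+.004)<.02)&(L[:,2]>.03)&(L[:,2]<.04); print("dark pad",k.sum(),np.percentile(L[k,1],[1,50,99]))
k=(abs(L[:,0])<.02)&(abs(L[:,1]-.005)<.03)&(L[:,2]>.03)&(L[:,2]<.039); print("jaw/pad top",k.sum(),np.percentile(L[k,1],[1,50,99]),np.median(L[k,2]))
E
python3 fit.py w5.npz 15 .5641 -.0190
```

```text
time_s: 9.0
eef_pos: [0.5957, -0.1339, 0.196]
orientation: [-1.91, -2.494, -0.0]
force: [-0.1, -1.4, -2.0]
opening: 0.641
grasp_force: 64.8
lid 24018 [601.5, -132.2, 69.9, 84.4, 15.1] pca [ 0.594  -0.1284  0.2177] 15.25
dark pad 41 [-0.00129031 -0.00102597  0.00019415]
jaw/pad top 1195 [-0.00117523  0.01133155  0.02059747] 0.03344134281378619
railL 2208 x [-0.0378 -0.0083 -0.0002] y [-0.1449 -0.1247 -0.028 ] z 0.2178
  yaw corr deg 18.7 x at -60mm -0.0308
railR 2357 x [0.0002 0.0089 0.0386] y [-0.145  -0.1255 -0.0278] z 0.2179
  yaw corr deg -18.49 x at -60mm 0.0312
blkL 616 x [-0.0384 -0.0253 -0.0128] y [-0.109  -0.0999 -0.0916] z 0.0412
blkR 620 x [0.0145 0.0271 0.0401] y [-0.1089 -0.0996 -0.0914] z 0.0413
plate 17439 x [-0.0634  0.0003  0.064 ] y [-0.1192 -0.0433  0.0222] z 0.0151
  y edge at x -0.05 -0.1197
  y edge at x -0.03 -0.12
  y edge at x 0 -0.12
  y edge at x 0.03 -0.1202
  y edge at x 0.05 -0.1197
  x edges at y -0.12 -0.0641 0.0661
  x edges at y -0.1 -0.064 0.0647
  x edges at y -0.08 -0.0646 0.0645
  x edges at y -0.06 -0.0646 0.0652
```

View pics/w5.png

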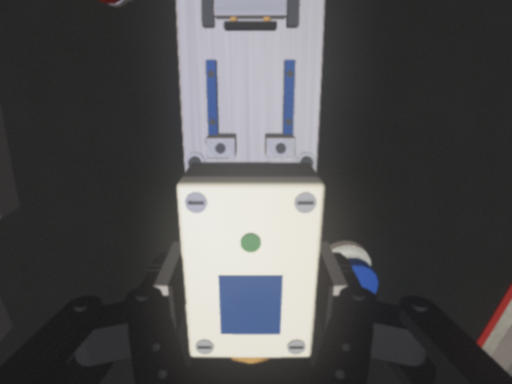

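The picture shows the pocket ahead: rails at columns 212 and 289, jaw blocks at (220,148) and (281,148), black pad at (250,26). The box is still square in the grip.

Run:
```python
from h import *
d=np.load("w5.npz");P=d["P"];f=d["f"].astype(int);o=np.array([.5635,-.0166]);y=np.radians(15);q=P[:,:2]-o;L=np.c_[q@[np.cos(y),np.sin(y)],q@[-np.sin(y),np.cos(y)],P[:,2]]
b=(f[:,2]>f[:,0]+40)&(L[:,2]>.02)&(L[:,2]<.03)
for s in(-1,1):
    k=b&(s*L[:,0]>.02)&(s*L[:,0]<.05); p=np.polyfit(L[k,1],L[k,0],1); print(k.sum(),np.polyval(p,-.05),np.degrees(-p[0]),np.percentile(L[k,1],[.5,99.5]))
e=np.array([np.cos(y),np.sin(y)]);n=np.array([-np.sin(y),np.cos(y)])
t=o-.049*n; print(t)
rows((*t,.196),y); rows((*t,.06),y)
```

```text
626 -0.03399802517568408 0.2214948180259851 [-0.09359568 -0.02878615]
587 0.0343916795140616 0.28802404899408723 [-0.09245309 -0.02860145]
[ 0.57618213 -0.06393037]
lin [ 2.904e-01 -2.300e-03 -1.000e-04] rot [-0.     -0.0001  0.0013] deg 0.1
lin [ 2.904e-01 -2.300e-03 -1.000e-04] rot [ 1.0000e-04 -1.0000e-04 -1.9987e+00] deg 179.9
lin [ 0.2904 -0.0022  0.5439] rot [-0.     -0.0001  0.0013] deg 0.1
lin [ 0.2904 -0.0022  0.5439] rot [ 1.0000e-04 -1.0000e-04 -1.9987e+00] deg 179.9
```

```bash
python3 -m jog '{"linear":[[0.06,0,0],[0.15,0,0],[0.23,0,0.05],[0.28,-0.001,0.12],[0.29,-0.001,0.22],[0.29,-0.001,0.32],[0.29,-0.001,0.42],[0.29,-0.001,0.5],[0.29,-0.001,0.55],[0.29,-0.001,0.55]],"rotation":[[0,0,0],[0,0,0],[0,0,0],[0,0,0],[0,0,0],[0,0,0],[0,0,0],[0,0,0],[0,0,0],[0,0,0]]}'
python3 - <<'E'
from h import *
c=read_camera("wrist"); save(c,"w6.png"); s=sense()
y=np.radians(15.25);o=np.array([.5635,-.0166])
P,u,v=pts(c);q=P[:,:2]-o;L=np.c_[q@[np.cos(y),np.sin(y)],q@[-np.sin(y),np.cos(y)],P[:,2]];f=c["frame"][v,u].astype(int)
k=(abs(L[:,2]-s["eef_pos"][2]-.022)<.005)&(f[:,2]>100)&(np.linalg.norm(P[:,:2]-s["eef_pos"][:2],axis=1)<.07);print("box local",cv2.minAreaRect((L[k,:2]*1000).astype(np.float32)))
for sx in(-1,1):
    k=(f[:,2]>f[:,0]+40)&(L[:,2]>.02)&(L[:,2]<.03)&(sx*L[:,0]>.02)&(sx*L[:,0]<.05); print(k.sum(), L[k].min(0) if k.sum() else 0,L[k].max(0) if k.sum() else 0)
k=(abs(L[:,0])<.02)&(abs(L[:,1]-.005)<.03)&(L[:,2]>.028)&(L[:,2]<.039); print("pad edge",k.sum(),np.percentile(L[k,1],[1,50,99]))
k=(abs(L[:,0])<.1)&(abs(L[:,1]-.08)<.05)&(abs(L[:,2]-.016)<.004);print("plate x",np.percentile(L[k,0],[.5,99.5]),"y max",L[k,1].max())
t=o-.049*np.array([-np.sin(y),np.cos(y)])+.0002*np.array([np.cos(y),np.sin(y)]); rows((*t,.027),y)
E
```

```text
time_s: 10.3
eef_pos: [0.5762, -0.0637, 0.0579]
orientation: [-1.909, -2.494, 0.001]
force: [1.0, 0.5, -2.5]
opening: 0.646
grasp_force: 64.8
box local ((-0.2982521057128906, -48.87442398071289), (84.90385437011719, 82.67941284179688), 89.79141235351562)
0 0 0
0 0 0
pad edge 5406 [-0.00320083  0.01516424  0.03406772]
plate x [-0.06372747  0.06431619] y max 0.06882071688348544
lin [-2.000e-04 -1.000e-04  1.265e-01] rot [-0.     -0.0001 -0.0013] deg 0.1
lin [-2.000e-04 -1.000e-04  1.265e-01] rot [-2.0000e-04  0.0000e+00  1.9987e+00] deg 179.9
```

View pics/w6.png

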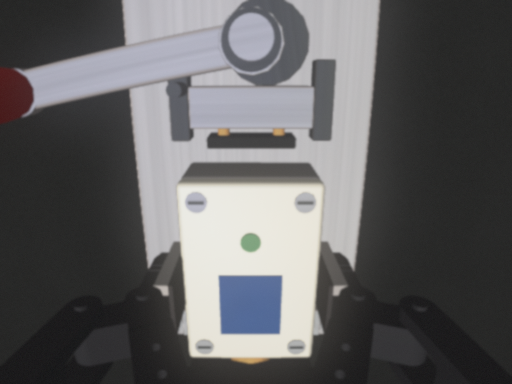

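The picture shows the box straight in front of the pad (250,140), centred between the rails, with the lever open at left.

```bash
python3 -m jog '{"linear":[[0,0,0.02],[0,0,0.04],[0,0,0.06],[0,0,0.08],[0,0,0.095],[0,0,0.105],[0,0,0.113],[0,0,0.12],[0,0,0.123],[0,0,0.123]],"rotation":[[0,0,-0.001],[0,0,-0.001],[0,0,-0.001],[0,0,-0.001],[0,0,-0.001],[0,0,-0.001],[0,0,-0.001],[0,0,-0.001],[0,0,-0.001],[0,0,-0.001]]}'
python3 - <<'E'
from h import *
s=sense(); print(s["force"],s["moment"])
c=read_camera("wrist"); 
Q=lid(c,.050,s["eef_pos"][:2],.06); A=np.c_[Q[:,:2],np.ones(len(Q))]; print("tilt",np.linalg.lstsq(A,Q[:,2],rcond=None)[0][:2],np.median(Q[:,2]))
E
```

```text
time_s: 11.6
eef_pos: [0.5765, -0.0639, 0.0278]
orientation: [-1.908, -2.496, -0.0]
force: [-0.4, 0.3, -2.6]
opening: 0.64
grasp_force: 64.8
[-0.42754596  0.30945404 -2.59654322] [-0.00807542  0.00538384 -0.04237253]
lid 24040 [577.0, -65.8, 82.5, 88.9, 14.6] pca [ 0.5748 -0.0583  0.0495] 15.46
tilt [ 0.0016942  -0.00470545] 0.04957041712779792
```

```bash
python3 -m jog '{"linear":[[0,0,0.001],[0,0,0.002],[0,0,0.003],[0,0,0.004],[0,0,0.004],[0,0,0.004],[0,0,0.004],[0,0,0.004],[0,0,0.004],[0,0,0.004]],"rotation":[[0,0,0],[0,0,0],[0,0,0],[0,0,0],[0,0,0],[0,0,0],[0,0,0],[0,0,0],[0,0,0],[0,0,0]]}'
```

```text
time_s: 12.9
eef_pos: [0.5765, -0.064, 0.0273]
orientation: [1.908, 2.496, -0.0]
force: [-5.2, 0.5, 10.4]
opening: 0.641
grasp_force: 66.4
```

```bash
python3 -m jog '{"linear":[[0,0,0],[0,0,0],[0,0,0],[0,0,0],[0,0,0],[0,0,-0.05],[0,0,-0.12],[0,0,-0.2],[0,0,-0.3],[0,0,-0.4]],"rotation":[[0,0,0],[0,0,0],[0,0,0],[0,0,0],[0,0,0],[0,0,0],[0,0,0],[0,0,0],[0,0,0],[0,0,0]]}' 1
python3 - <<'E'
from h import *
c=read_camera("wrist"); save(c,"w7.png"); s=sense()
y=np.radians(15.25);o=np.array([.5635,-.0166]);
Q=lid(c,.050,np.array([.5765,-.0640]),.06); A=np.c_[Q[:,:2],np.ones(len(Q))]; print("tilt",np.linalg.lstsq(A,Q[:,2],rcond=None)[0][:2],np.median(Q[:,2]))
P,u,v=pts(c);q=P[:,:2]-o;L=np.c_[q@[np.cos(y),np.sin(y)],q@[-np.sin(y),np.cos(y)],P[:,2]];f=c["frame"][v,u].astype(int)
k=(f[:,0]>100)&(f[:,1]<60)&(f[:,2]<60)&(L[:,2]>.09)&(L[:,2]<.105);print("handle top",k.sum(),L[k].mean(0) if k.sum() else 0, P[k].mean(0) if k.sum() else 0)
print(s["q"],s["force"])
E
```

```text
time_s: 14.15
eef_pos: [0.5767, -0.0639, 0.129]
orientation: [1.907, 2.495, 0.001]
force: [-0.0, -0.4, 1.1]
opening: 0.997
grasp_force: 0.0
lid 9352 [578.3, -69.7, 56.5, 96.3, 15.2] pca [ 0.5759 -0.0612  0.0492] 15.24
tilt [ 0.00128326 -0.00416234] 0.049240078107476354
handle top 532 [-0.1021418   0.02634541  0.0930312 ] [ 0.45802523 -0.01804876  0.0930312 ]
[ 0.41069817  0.49014608 -0.45493954  1.80264193  0.26708831  0.90485245
  0.10249164] [ 3.17160782 -0.30120475  4.79401581]
```

View pics/w7.png

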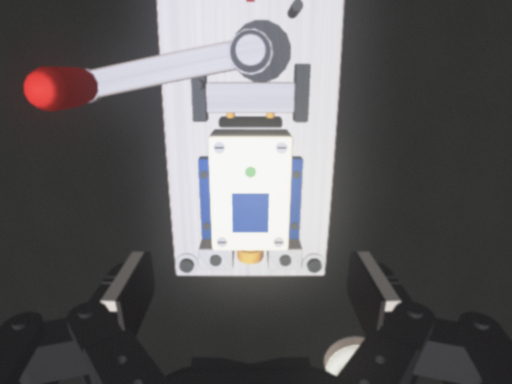

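The picture shows the box flat between the rails, lid at (211–291, 133–248), gland in the gap at (250,256), and the red handle at (60,88). The lever is next.

Run:
```python
from h import *
y=np.radians(15.25);o=np.array([.5635,-.0166]);e=np.array([np.cos(y),np.sin(y)]);n=np.array([-e[1],e[0]])
h=lambda a:o+n*.045+.110*(-np.cos(a-np.radians(10))*e+np.sin(a-np.radians(10))*n)
print(h(0),h(1.745))
rows((*h(0),.110),y); rows((*h(0),.061),y)
print("arc, shares in fixture/tool axes (tool x=+y fixture, tool y=+x fixture):")
for i in range(0,18):
    a=i*.1028; d=(h(a)-h(0))/.25; print(i,round(a,3),round(d@n,3),round(d@e,3))
```

```text
[ 0.45217353 -0.02010713] [0.52269522 0.1329325 ]
lin [ 0.3015 -0.4403  0.0859] rot [ 0.0027  0.0012 -0.0003] deg 0.3
lin [ 0.3015 -0.4403  0.0859] rot [ 1.9000e-03 -4.3000e-03  1.9997e+00] deg 180.0
lin [ 0.3019 -0.4412  0.2819] rot [ 0.0027  0.0012 -0.0003] deg 0.3
lin [ 0.3019 -0.4412  0.2819] rot [ 1.9000e-03 -4.3000e-03  1.9997e+00] deg 180.0
arc, shares in fixture/tool axes (tool x=+y fixture, tool y=+x fixture):
0 0.0 0.0 0.0
1 0.103 0.045 -0.006
2 0.206 0.09 -0.006
3 0.308 0.135 -0.003
4 0.411 0.18 0.006
5 0.514 0.223 0.018
6 0.617 0.265 0.036
7 0.72 0.305 0.057
8 0.822 0.342 0.082
9 0.925 0.377 0.112
10 1.028 0.408 0.144
11 1.131 0.436 0.18
12 1.234 0.46 0.218
13 1.336 0.48 0.258
14 1.439 0.496 0.301
15 1.542 0.507 0.344
16 1.645 0.514 0.389
17 1.748 0.516 0.434
```

```bash
python3 -m jog '{"linear":[[0.06,-0.09,0],[0.14,-0.2,0],[0.22,-0.32,0],[0.28,-0.41,0],[0.302,-0.441,0],[0.302,-0.441,0.06],[0.302,-0.441,0.14],[0.302,-0.441,0.22],[0.302,-0.441,0.28],[0.302,-0.441,0.28]],"rotation":[[0,0,0],[0,0,0],[0,0,0],[0,0,0],[0,0,0],[0,0,0],[0,0,0],[0,0,0],[0,0,0],[0,0,0]]}' 1
python3 -m jog '{"linear":[[0,0,0],[0,0,0],[0,0,0],[0,0,0],[0,0,0],[0,0,0],[0,0,0],[0,0,0],[0,0,0],[0,0,0]],"rotation":[[0,0,0],[0,0,0],[0,0,0],[0,0,0],[0,0,0],[0,0,0],[0,0,0],[0,0,0],[0,0,0],[0,0,0]]}' -1
python3 - <<'E'
from h import *
c=read_camera("wrist"); save(c,"w8.png"); print(sense()["moment"])
E
```

```text
time_s: 15.45
eef_pos: [0.4501, -0.0199, 0.0557]
orientation: [-1.907, -2.495, 0.001]
force: [0.1, -0.2, 0.5]
opening: 1.001
grasp_force: 0.0
time_s: 16.7
eef_pos: [0.452, -0.0199, 0.0576]
orientation: [1.906, 2.494, 0.004]
force: [5.7, 0.4, 4.7]
opening: 0.264
grasp_force: 58.5
[ 0.08018884 -1.06976242  0.01938213]
```

View pics/w8.png

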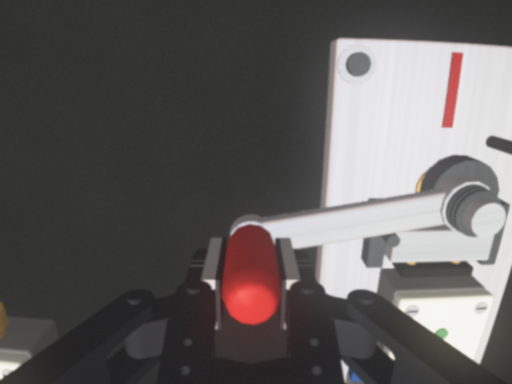

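The picture shows the red handle squarely between the pads (250,270). Swing along the arc.

```bash
python3 -m jog '{"linear":[[0.045,-0.006,0],[0.09,-0.006,0],[0.135,-0.003,0],[0.18,0.006,0],[0.223,0.018,0],[0.265,0.036,0],[0.305,0.057,0],[0.342,0.082,0],[0.377,0.112,0],[0.408,0.144,0]],"rotation":[[0,0,0],[0,0,0],[0,0,0],[0,0,0],[0,0,0],[0,0,0],[0,0,0],[0,0,0],[0,0,0],[0,0,0]]}' -1
```

```text
time_s: 18.0
eef_pos: [0.4599, 0.0873, 0.0576]
orientation: [1.908, 2.493, 0.001]
force: [6.3, -9.8, 7.3]
opening: 0.265
grasp_force: 59.4
```

```bash
python3 -m jog '{"linear":[[0.028,0.036,0],[0.052,0.074,0],[0.072,0.114,0],[0.088,0.157,0],[0.099,0.2,0],[0.106,0.245,0],[0.108,0.29,0],[0.108,0.29,0],[0.108,0.29,0],[0.108,0.29,0]],"rotation":[[0,0,0],[0,0,0],[0,0,0],[0,0,0],[0,0,0],[0,0,0],[0,0,0],[0,0,0],[0,0,0],[0,0,0]]}' -1
python3 - <<'E'
from h import *
s=sense(); y=np.radians(15.25);o=np.array([.5635,-.0166]);q=np.array(s["eef_pos"][:2])-o
print("tcp local",q@[np.cos(y),np.sin(y)],q@[-np.sin(y),np.cos(y)],s["force"],s["moment"])
a=read_camera("top");b=read_camera("scene");w=read_camera("wrist")
f=np.hstack([cv2.resize(a["frame"][155:255,230:345],(400,350),interpolation=2),cv2.resize(w["frame"],(400,350))]);cv2.imwrite("pics/end.png",f[...,::-1])
E
```

```text
time_s: 19.25
eef_pos: [0.5215, 0.1324, 0.0575]
orientation: [1.908, 2.495, -0.0]
force: [-2.6, -4.4, 13.4]
opening: 0.264
grasp_force: 60.2
tcp local -0.001308429194636388 0.15474852280785592 [-2.60558174 -4.44777059 13.41671984] [-1.04218781  0.91609217 -0.01301854]
```

View pics/end.png

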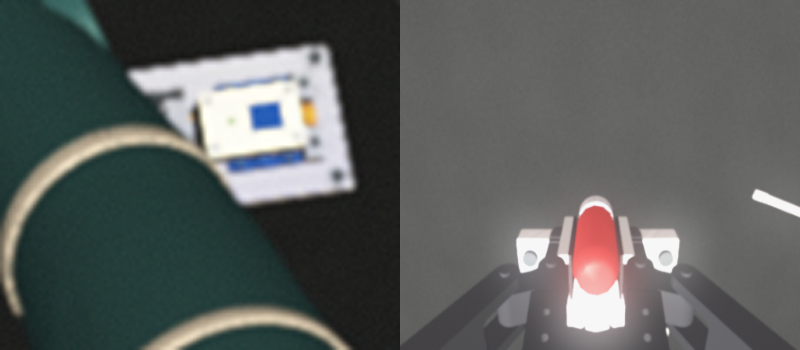

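The end picture shows the box square, with its gland in the gap at (310,112) and against the jaw blocks. The handle is held at fixture (−1, 155) mm, about 1.73 rad. Handing in.

```bash
python3 -c "
from cell import *
s=sense();print(max(abs(s['qvel'])));print(finish_job())"
```

```text
0.00045560689367817747
the job is handed in; nothing more can be done
None
```

I lowered the box flat into the pocket with its gland in the gap and let go. I then swung the lever to about 1.73 rad and handed the job in at about 19 s, still gripping the handle there; no verdict came back, and I did not measure the pad's clamping force directly.

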